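Clamp the valve plate until the clutch cap clicks

TASK

Swing the arm that carries the dial indicator over the valve plate until it rests against its stop pin, then turn the clutch cap at its end clockwise until the clutch gives way with the hold-down foot pressing on the plate. Stop turning as soon as it gives, because a little further on the clutch locks solid and the foot would mark the lapped face, and let go with the foot left clamped. Keep the gripper off the dial and leave the other things on the bench where they are.

Things in the scene. Friction and masses are not known exactly. Their poses are not given: they have to be found in the camera images.
- fixture: Gauging fixture, fixed: grey slab 300 x 150 x 16 mm (x -75 to 225 mm) with a dark ring nest, 120 mm outside, top 23 mm above the bench, that holds the valve plate. Origin: nest centre, on the bench. Its x axis runs to the axis of the pivot post (40 mm across), 170 mm off. Stop pin 12 mm across, 92 mm high at x = 60, y = -20 mm.
- pivot (a point): Point on the pivot axis of the swing arm, at the arm's mid-height (77 mm above the bench). Fixed to the fixture and shares its axes.
- swing (a joint): Angle of the swing arm about the upright pivot: 0 against the stop pin, foot over the plate's centre, arm pointing along the fixture's -x; grows to 1.3 rad as the arm swings away to the fixture's +y side. Stays where left: friction 0.35 N m. Arm bar 28 mm wide; round head 44 mm across, 170 mm from the pivot, 66 to 90 mm above the bench.
- tab (a point): Middle of the finger tab at the arm's free end, 222 mm from the pivot and 77 mm above the bench: a plain aluminium bar 16 mm wide and 16 mm high that sticks out 43 mm beyond the round head. Its x axis points along the arm to the pivot. Push or pinch it to swing the arm.
- cap_grip (a point): Grip point on the clutch cap's axis, 127 mm above the bench, 170 mm from the pivot. Black flat-sided thumb grip 38 mm long (its own x axis), 12 mm thick (y); its top is 9 mm above this point, its round 35 mm flange 23 mm below. It turns about the upright axis without rising or sinking; clockwise from above lowers the foot 8 mm per rad, the other way lifts it.
- cap_top (a point): Top of the cap, on its axis. The grip is sprung: 3 N m per rad. Turning takes 0.20 N m, over 0.8 to 2.6 rad in all, until the foot meets the plate; then the torque climbs within 0.2 rad to 0.36 N m, where the clutch gives and the cap slips on at that torque, the lugged collar below standing still. Held still, a little less is felt. After 0.5 rad of slip it locks and the force shoots up.
- head: Round aluminium head at the arm's end, 44 mm across; origin: centre of its underside, on the cap's axis, 66 mm above the bench. It carries the cap and, below, the hold-down foot: a steel disc 26 mm across, 6 mm thick, on a 12 mm stem, that starts 6 to 21 mm above the plate. When the clutch gives the foot presses with 20 N and stays pressed when the cap is let go.
- valve_plate: Round steel valve plate, 96 mm across, 14 mm thick, loose in the nest with 2 mm of play, face ground and lapped. Origin: centre of its underside, 16 mm above the bench.
- dial: Round dial indicator lying face up on the arm between pivot and head, 56 mm across; origin: centre of its underside, 65 mm from the pivot, 85 mm above the bench; its top is 104 mm above the bench. Delicate: do not touch.
- arbor: Blue anodised stepped arbor standing upright, 36 mm across the foot, 85 mm high; origin at the centre of the underside. Bystander.
- washer_a: Grey fibre washer, 36 mm across, 5 mm thick, lying on the fixture's slab. Bystander.
- washer_b: Grey fibre washer, 36 mm across, 5 mm thick, lying on the bench. Bystander.
- weight: Squat iron conditioning weight, 74 mm across, 52 mm high with its knob. Bystander.
- spare_plate: Spare steel plate lying on the bench, 80 mm across, 12 mm thick. Bystander.
- compound_jar: Jar with a black cap, 68 mm across, 75 mm high, well off to the side. Bystander.
- wrench: Steel wrench, 180 mm long, lying flat on the bench in front of the drawers. Bystander.
Things that resemble listed ones, but are neither listed nor needed, are in the scene too. Leave any green look-alike of the valve_plate alone.

How it is judged (in metres and radians):
On the way, in this order (a step that is already met when the one before it is completed fails the run):
1. the arm rests against its stop with the foot still clear of the plate (value of joint swing below 0.03 rad and contact force between head and valve_plate below 0.5 N), for 0.2 s.
2. the cap is turned until the clutch gives: the foot presses on the plate with the set force (contact force between head and valve_plate above 14 N and value of joint swing below 0.04 rad), for 0.2 s.
At the end, for the whole second after the job is handed in: The arm rests within 0.04 rad of its stop, the foot within 9 mm of the plate's centre and pressing on it with 10 to 30 N, and the gripper has let go (value of joint swing below 0.04 rad and horizontal distance between head and valve_plate below 0.009 m and contact force between head and valve_plate between 10 and 30 N); the robot touches nothing.
It fails at once if the foot presses on the lapped face with more than 36 N (turned on after the clutch locked) (contact force between head and valve_plate above 36 N).
It fails at once if the robot touches the dial with more than 2 N (contact force between any of the fingers, the arm and dial above 2 N).
It fails at once if a bystander is moved more than 15 mm (distance of any of arbor, washer_a, washer_b, weight, spare_plate, compound_jar, wrench from where it was at the start of the episode above 0.015 m).
It also fails if it takes over 67 s, if anything falls off the work surface, if the arm or the gripper's body presses on something with over 40 N, if the wrist force passes 120 N, or if a joint passes its speed limit or range.

ROBOT

A 7-joint arm with a two-finger parallel gripper is mounted at the origin on the work surface. World frame = base frame: x ahead of the robot, y to its left, z up, the work surface at z = 0. Lengths are in m, angles in degrees, forces in N, time in s.
With the tool pointing down it reaches from about 0.425 to 0.875 m from the base axis. Payload 4.7 kg.
Tool frame: the origin (TCP) lies between the finger pads; the fingertips stand 8 mm ahead of it and the grasp point (between the pads) lies 11 mm behind it (env.tip_extent is the distance from the TCP to the fingertips, in m); z points along the fingers, y is the line along which they close (so a half turn about z gives the same grasp; the last joint's range is limited). The gripper opens to 87 mm and grips with 3 to 60 N. Pads are 19 mm wide; open, the fingers measure 117 mm over their backs; the gripper's body (75 mm by 190 mm) begins 51 mm behind the grasp point.
Start: joints at [75.006, 18.392, -4.016, 83.108, 1.295, 78.541, -3.26], TCP at [0.177, -0.625, 0.231] pointing down, gripper open.
Joint ranges: [-163.93, 163.93], [-17.29, 119.83], [-79.2, 71.16], [3.27, 140.29], [-89.18, 269.18], [5.43, 117.66], [-154.24, 154.24]. Speed limits (degrees/s): [147.25, 147.25, 180, 180, 180, 180, 180].

INTERFACE

Orientations are given as [roll, pitch, yaw] about the fixed x, y, z axes, in that order (R = Rz(yaw) Ry(pitch) Rx(roll)).
In Python, from cell import sensors, vision, workorder, env gives the robot as it stands.
- The arm moves only by the tool drive_tool, never from a script. Its argument "moves" is a list of rows, each an object of numbers: "x", "y", "z": the shift along the tool's x, y, z in mm; "rx", "ry", "rz": the turn, a rotation vector about the tool's x, y, z in rad; "fingers": the closure, from -1 (fully open) to 1 (shut). In form: [{"x": .., "y": .., "z": .., "rx": .., "ry": .., "rz": .., "fingers": ..}, ...]. A call has 1 to 20 rows; each row is the pose to reach, as a shift and turn from the pose commanded when the call began, along the tool's axes at that moment; what a row does not reach only later rows make up. A row lasts 1/8 s, in which the tool goes at most 62.5 mm and 10.7 degrees, less where a joint would pass 70% of its speed; a pose out of reach is approached as far as the arm can. A call with a gripper value outside its range is refused whole. The fingers move at their own pace and stop on an object; "force" is the grip in N (left out, the last holds). Time passes only in rows, so rows that repeat a pose let the fingers close. It gives the time, the measured TCP pose, the force, the opening and the grip force at its end, in the units of the state.
- sensors.get_obs(): the state, without advancing time (a new reading comes with each control period).
- vision.read_camera(name): name is "scene" or "side" or "wrist"; returns a dict with "image" (480x640x3 uint8, red, green, blue), "fx", "fy", "cx", "cy" (pixels), "R" (3x3) and "t" (3): a world point X has camera coordinates R X + t. Camera axes: x right, y down, z forward; pixel columns grow to the right and rows downward; lengths in m; the calibration is good to about 2 mm. A picture is of the moment at which its call begins. There is no depth.
- workorder.sign_off(): hands the job in; it is judged then, once.
The state is a dict: "time_s": time; "qpos": joint angles; "joint_velocities": joint speeds; "effort": joint torques, N m; "tool_pos": TCP position; "tool_rot": TCP orientation; "force": force on the tool from outside, world axes, zero at the start; "wrist_torque": the same for the moment, N m; "grip_width": finger opening in m; "grasp_force": force on a finger pad.
Only numpy, scipy, OpenCV 4.12 (cv2) and the standard library are available. Lean on these libraries where they do the work, as an engineer would, in place of code of your own. Each camera call takes 0.05 s, during which the arm holds its last target. There are 200 camera calls.

## Working session

There is one attempt and no reset: what is moved stays moved. The work goes in short steps, Python scripts to look and compute and a tool call to move; the robot and the scene stay as the last step left them, time stands still between calls to the robot, and variables do not carry over. Pictures are saved under pics/ and viewed, at most 10 in all, crops included, and the job is handed in when it is done.

Besides the shell and the picture viewer there is one more tool, called as name(argument=value, ...), one argument or row to a line, values as JSON. drive_tool: Moves the arm, as the interface text tells. Its arguments: {"type":"object","properties":{"moves":{"type":"array"},"force":{"type":"number"}},"required":["moves"]}

```bash
mkdir -p pics; python3 - <<'E'
from cell import sensors,vision,env
import cv2,numpy as np
for n in("scene","side"):
    c=vision.read_camera(n);cv2.imwrite(f"pics/{n}0.png",c["image"][:,:,::-1])
    np.savez(f"pics/{n}0.npz",**c)
    print(n,c["fx"],c["cx"],c["cy"],c["R"].round(3).tolist(),c["t"].round(3).tolist())
print(sensors.get_obs())
E
```

```text
scene 465.9149005802762 318.0452615311701 237.9695745023609 [[0.742, 0.67, -0.01], [0.474, -0.535, -0.699], [-0.474, 0.514, -0.715]] [-0.371, -0.203, 1.357]
side 616.0504473344474 317.60705737235986 240.0700698303701 [[-0.859, -0.511, -0.019], [-0.319, 0.564, -0.761], [0.4, -0.648, -0.648]] [0.424, 0.282, 1.139]
{'time_s': 0.1, 'qpos': array([75.00520902, 18.43431936, -4.01477967, 83.16616295,  1.29444646,
       78.54212217, -3.25876019]), 'joint_velocities': array([ 0.00170839, -0.1595583 , -0.06971922, -0.11707132,  0.06454101,
       -0.0135689 , -0.06561519]), 'effort': array([-4.11101297e-06, -4.92572987e+01, -4.05687941e-01, -3.13400459e+01,
       -6.41433243e-02,  3.94803251e-02,  5.83424526e-05]), 'tool_pos': array([ 0.17683018, -0.62499066,  0.22959169]), 'tool_rot': array([-1.79902592e+02,  5.14304127e-03,  1.58047671e+01]), 'force': array([-0.06061217, -0.5536489 , -0.49805058]), 'wrist_torque': array([-0.04907053, -0.01870693,  0.00521605]), 'grasp_force': 0.0, 'grip_width': 0.08668619915168663}
```

View pics/scene0.png

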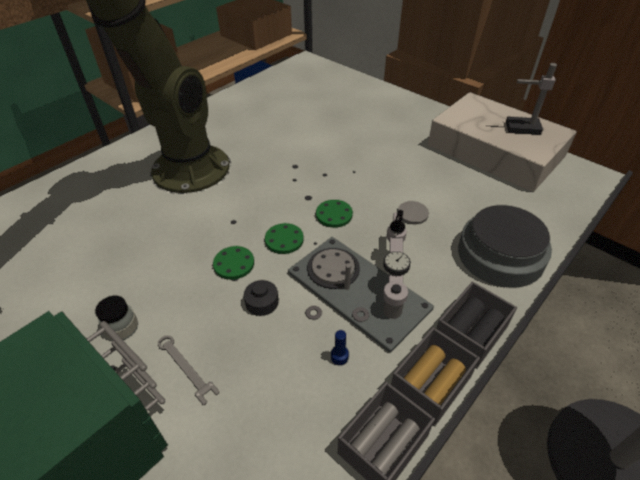

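View pics/side0.png

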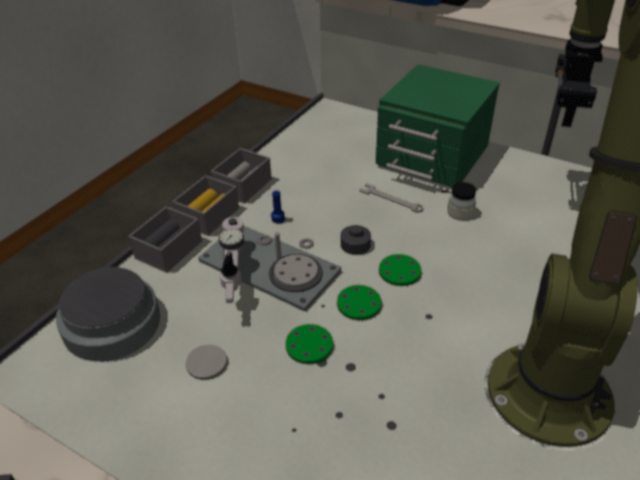

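The scene view shows the fixture slab at about (360,292), nest and plate at (333,266), pivot post at (395,293), dial at (397,262) and black clutch cap at (398,222). The arm is swung out to +y. The side view shows the same with the nest at (296,271), dial at (231,238) and cap at (230,265). The candidates for the plate are the grey one in the nest and three green discs at scene (234,262), (284,237), (334,212). The grey one in the nest fits. I'll confirm in an enlarged crop.

```bash
python3 - <<'E'
import cv2,numpy as np
a=cv2.imread("pics/scene0.png")[190:355,280:440];b=cv2.imread("pics/side0.png")[190:355,190:350]
f=lambda i:cv2.resize(i,(400,412),interpolation=cv2.INTER_CUBIC)
o=np.hstack([f(a),f(b)]);o=np.clip(o.astype(float)*1.5,0,255).astype(np.uint8);cv2.imwrite("pics/crop1.png",o)
E
```

```text
(no output)
```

View pics/crop1.png

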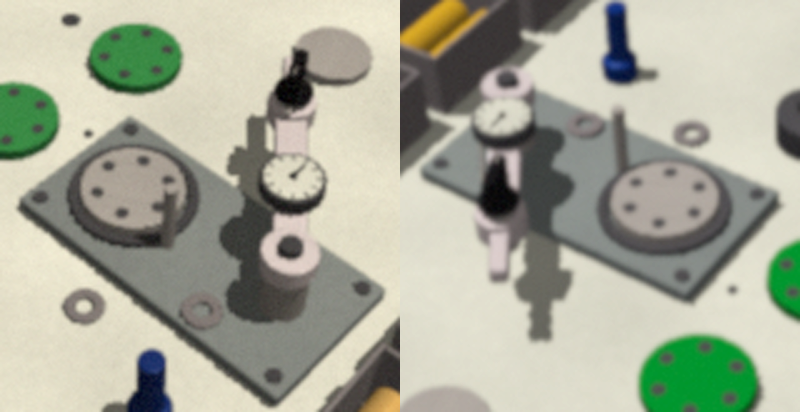

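The crop confirms the grey drilled plate in the dark nest on the slab (crop left (133,188), right (665,200)). The stop pin stands beside it, the dial is at (292,180) and the black cap at (295,80).

```bash
cat > h.py <<'E'
import numpy as np,cv2
def load(f): return dict(np.load(f))
def ray(c,p):
    d=np.array([(p[0]-c["cx"])/c["fx"],(p[1]-c["cy"])/c["fy"],1]);R=c["R"];return -R.T@c["t"],R.T@d
def plane(c,p,z):
    o,d=ray(c,p);return o+d*(z-o[2])/d[2]
def tri(cs,ps):
    A=0;b=0;
    for c,p in zip(cs,ps):
        o,d=ray(c,p);d=d/np.linalg.norm(d);M=np.eye(3)-np.outer(d,d);A=A+M;b=b+M@o
    return np.linalg.solve(A,b)
def proj(c,X):
    q=c["R"]@np.array(X)+c["t"];return np.array([c["fx"]*q[0]/q[2]+c["cx"],c["fy"]*q[1]/q[2]+c["cy"]])
E
python3 - <<'E'
from h import *
a=load("pics/scene0.npz");b=load("pics/side0.npz")
np.set_printoptions(precision=4,suppress=True)
for n,p in dict(L=(288,270),T=(332,238),R=(433.6,306.8),B=(390,348.5)).items(): print("scene",n,plane(a,p,.016))
for n,p in dict(near=(305.2,306.8),right=(341.2,268),left=(200,257)).items(): print("side",n,plane(b,p,.016))
print("plate",plane(a,(333.2,265.2),.03),plane(b,(296,270),.03))
print("dial",plane(a,(396.8,262),.104),plane(b,(231.2,237.2),.104))
print("dialtri",tri([a,b],[(396.8,262),(231.2,237.2)]))
print("cap",plane(a,(400,212),.136),plane(b,(228.8,253),.136),tri([a,b],[(400,212),(228.8,253)]))
print("tab tip side",plane(b,(190+100/2.5,190+265/2.5),.085))
for s,c in(("scene",a),("side",b)):
    hsv=cv2.cvtColor(c["image"],cv2.COLOR_RGB2HSV)
    x0,y0,x1,y1=(280,190,440,355) if s=="scene" else (190,190,350,355)
    print(s,c["image"][285,350] if s=="scene" else c["image"][255,270])
E
```

```text
scene L [ 0.4953 -0.0969  0.016 ]
scene T [0.5036 0.0465 0.016 ]
scene R [0.7976 0.0351 0.016 ]
scene B [ 0.788  -0.1077  0.016 ]
side near [0.4944 0.0497 0.016 ]
side right [ 0.4867 -0.0919  0.016 ]
side left [0.7876 0.0363 0.016 ]
plate [ 0.5706 -0.027   0.03  ] [ 0.5631 -0.0239  0.03  ]
dial [0.704  0.0169 0.104 ] [0.6959 0.023  0.104 ]
dialtri [0.701  0.0196 0.0994]
cap [0.6384 0.1152 0.136 ] [0.6441 0.0943 0.136 ] [0.6406 0.1037 0.145 ]
tab tip side [0.6037 0.1534 0.085 ]
scene [82 82 76]
side [95 99 96]
```

```bash
cat >> h.py <<'E'
from scipy.spatial.transform import Rotation as Ro
def rel(obs,P,yaw,rot=None):
    "shift (mm) and turn (rad) in tool axes to reach tool-down pose P,yaw; rot: commanded rpy to use"
    R0=Ro.from_euler('xyz',obs["tool_rot"] if rot is None else rot,degrees=True);R1=Ro.from_euler('xyz',[180,0,yaw],degrees=True)
    print("shift",(R0.inv().apply(np.array(P)-obs["tool_pos"])*1000).round(1),"turn",(R0.inv()*R1).as_rotvec().round(3))
E
python3 - <<'E'
from h import *
from cell import sensors
b=load("pics/side0.npz");a=load("pics/scene0.npz")
np.set_printoptions(precision=3,suppress=True)
for p in((378,165),(433,187),(460,205),(275,218)):print(plane(b,p,0))
print("drawers top",plane(a,(60,315),.2),plane(a,(165,440),.2))
print("pin",tri([a,b],[(280+170/2.5,190+185/2.5),(190+218/2.5,190+108/2.5)]))
o=sensors.get_obs()
rel(o,(.60,.24,.25),125)
rel(o,(.60,.24,.25),125,[180,0,15.8])
E
```

```text
[ 0.611 -0.527  0.   ]
[ 0.436 -0.504  0.   ]
[ 0.346 -0.464 -0.   ]
[ 0.729 -0.186  0.   ]
drawers top [ 0.404 -0.516  0.2  ] [ 0.699 -0.519  0.2  ]
pin [ 0.626 -0.047  0.093]
shift [ 642.8 -717.1  -19.2] turn [-0.001 -0.002 -1.906]
shift [ 642.7 -717.1  -20.4] turn [ 0.     0.    -1.906]
```

drive_tool(
  moves=[
    {"x": 165,"y": -160,"z": -20,"rz": -0.47,"fingers": 1},
    {"x": 165,"y": -160,"z": -20,"rz": -0.47,"fingers": 1},
    {"x": 165,"y": -160,"z": -20,"rz": -0.47,"fingers": 1},
    {"x": 165,"y": -160,"z": -20,"rz": -0.47,"fingers": 1},
    {"x": 665,"y": -640,"z": -20,"rz": -1.9,"fingers": 1},
    {"x": 665,"y": -640,"z": -20,"rz": -1.9,"fingers": 1},
    {"x": 665,"y": -640,"z": -20,"rz": -1.9,"fingers": 1},
    {"x": 665,"y": -640,"z": -20,"rz": -1.9,"fingers": 1},
    {"x": 665,"y": -640,"z": -20,"rz": -1.9,"fingers": 1},
    {"x": 665,"y": -640,"z": -20,"rz": -1.9,"fingers": 1},
    {"x": 665,"y": -640,"z": -20,"rz": -1.9,"fingers": 1},
    {"x": 665,"y": -640,"z": -20,"rz": -1.9,"fingers": 1},
    {"x": 665,"y": -640,"z": -20,"rz": -1.9,"fingers": 1},
    {"x": 665,"y": -640,"z": -20,"rz": -1.9,"fingers": 1},
    {"x": 665,"y": -640,"z": -20,"rz": -1.9,"fingers": 1},
    {"x": 665,"y": -640,"z": -20,"rz": -1.9,"fingers": 1},
    {"x": 665,"y": -640,"z": -20,"rz": -1.9,"fingers": 1},
    {"x": 665,"y": -640,"z": -20,"rz": -1.9,"fingers": 1},
    {"x": 665,"y": -640,"z": -20,"rz": -1.9,"fingers": 1},
    {"x": 665,"y": -640,"z": -20,"rz": -1.9,"fingers": 1},
  ],
  force=20,
)

```text
invalid input at $.moves[0]: expected keys x, y, z, rx, ry, rz, fingers
```

```bash
python3 - <<'E'
from h import *
from cell import sensors,vision
o=sensors.get_obs();print(o)
c=vision.read_camera("wrist");cv2.imwrite("pics/w1.png",c["image"][:,:,::-1]);np.savez("pics/w1.npz",**c)
for X in((.6096,.1496,.085),(.639,.107,.136),(.700,.020,.104),(.5667,-.0257,.03)):print(proj(c,X).round(0))
E
```

```text
{'time_s': 0.1, 'qpos': array([75.00520902, 18.43431936, -4.01477967, 83.16616295,  1.29444646,
       78.54212217, -3.25876019]), 'joint_velocities': array([ 0.00170839, -0.1595583 , -0.06971922, -0.11707132,  0.06454101,
       -0.0135689 , -0.06561519]), 'effort': array([-4.11101297e-06, -4.92572987e+01, -4.05687941e-01, -3.13400459e+01,
       -6.41433243e-02,  3.94803251e-02,  5.83424526e-05]), 'tool_pos': array([ 0.17683018, -0.62499066,  0.22959169]), 'tool_rot': array([-1.79902592e+02,  5.14304127e-03,  1.58047671e+01]), 'force': array([-0.06061217, -0.5536489 , -0.49805058]), 'wrist_torque': array([-0.04907053, -0.01870693,  0.00521605]), 'grasp_force': 0.0, 'grip_width': 0.08668619915168663}
[-1411. -1454.]
[-2478. -2733.]
[-1478. -2235.]
[-476. -684.]
```

View pics/w1.png

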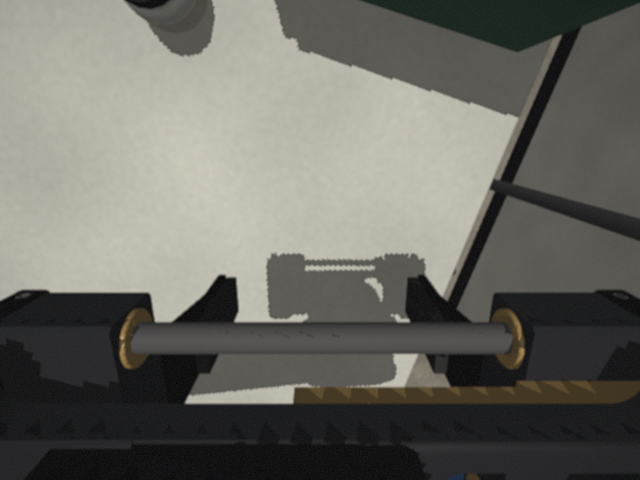

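The arm has not moved because all keys are required. The picture shows only bench, with the drawers at top right (500,30) and the fingers at (220,300) and (425,300).

drive_tool(
  moves=[
    {"x": 165,"y": -160,"z": -20,"rx": 0,"ry": 0,"rz": -0.47,"fingers": 1},
    {"x": 165,"y": -160,"z": -20,"rx": 0,"ry": 0,"rz": -0.47,"fingers": 1},
    {"x": 165,"y": -160,"z": -20,"rx": 0,"ry": 0,"rz": -0.47,"fingers": 1},
    {"x": 165,"y": -160,"z": -20,"rx": 0,"ry": 0,"rz": -0.47,"fingers": 1},
    {"x": 665,"y": -640,"z": -20,"rx": 0,"ry": 0,"rz": -1.9,"fingers": 1},
    {"x": 665,"y": -640,"z": -20,"rx": 0,"ry": 0,"rz": -1.9,"fingers": 1},
    {"x": 665,"y": -640,"z": -20,"rx": 0,"ry": 0,"rz": -1.9,"fingers": 1},
    {"x": 665,"y": -640,"z": -20,"rx": 0,"ry": 0,"rz": -1.9,"fingers": 1},
    {"x": 665,"y": -640,"z": -20,"rx": 0,"ry": 0,"rz": -1.9,"fingers": 1},
    {"x": 665,"y": -640,"z": -20,"rx": 0,"ry": 0,"rz": -1.9,"fingers": 1},
    {"x": 665,"y": -640,"z": -20,"rx": 0,"ry": 0,"rz": -1.9,"fingers": 1},
    {"x": 665,"y": -640,"z": -20,"rx": 0,"ry": 0,"rz": -1.9,"fingers": 1},
    {"x": 665,"y": -640,"z": -20,"rx": 0,"ry": 0,"rz": -1.9,"fingers": 1},
    {"x": 665,"y": -640,"z": -20,"rx": 0,"ry": 0,"rz": -1.9,"fingers": 1},
    {"x": 665,"y": -640,"z": -20,"rx": 0,"ry": 0,"rz": -1.9,"fingers": 1},
    {"x": 665,"y": -640,"z": -20,"rx": 0,"ry": 0,"rz": -1.9,"fingers": 1},
    {"x": 665,"y": -640,"z": -20,"rx": 0,"ry": 0,"rz": -1.9,"fingers": 1},
    {"x": 665,"y": -640,"z": -20,"rx": 0,"ry": 0,"rz": -1.9,"fingers": 1},
    {"x": 665,"y": -640,"z": -20,"rx": 0,"ry": 0,"rz": -1.9,"fingers": 1},
    {"x": 665,"y": -640,"z": -20,"rx": 0,"ry": 0,"rz": -1.9,"fingers": 1},
  ],
  force=20,
)

```text
time_s: 2.65
tool_pos: [0.6426, 0.1701, 0.251]
tool_rot: [180.0, 0.1, 124.6]
force: [-0.0, -0.2, 0.1]
grip_width: 0.0001
grasp_force: 0.0
```

```bash
python3 - <<'E'
from h import *
from cell import sensors,vision
o=sensors.get_obs();print({k:np.round(o[k],3) for k in("qpos","tool_pos","tool_rot","grip_width")})
c=vision.read_camera("wrist");cv2.imwrite("pics/w2.png",c["image"][:,:,::-1]);np.savez("pics/w2.npz",**c)
for X in((.6096,.1496,.085),(.639,.107,.136),(.700,.020,.104),(.5667,-.0257,.03)):print(proj(c,X).round(0))
E
```

```text
{'qpos': array([ 15.844,  26.033, -46.285,  77.81 ,  18.67 ,  83.856,   5.121]), 'tool_pos': array([0.643, 0.17 , 0.251]), 'tool_rot': array([1.79989e+02, 6.60000e-02, 1.24563e+02]), 'grip_width': np.float64(0.0)}
[281. 218.]
[276. 292.]
[285. 371.]
[177. 304.]
```

View pics/w2.png

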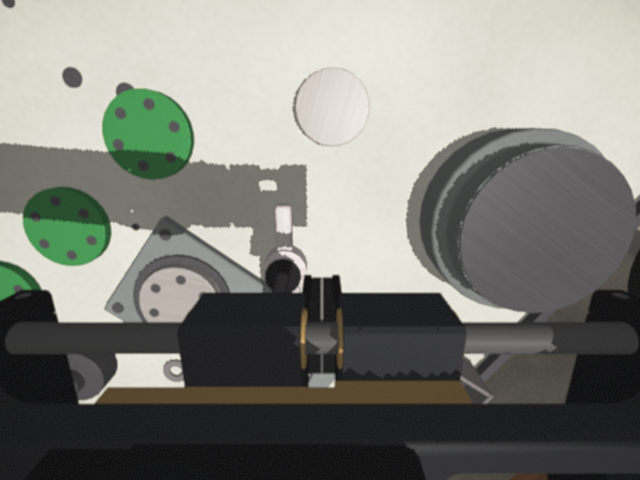

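The wrist view shows the tab tip at (283,218), within 2 px of my prediction. The cap is at (280,275), the nest at (180,290), and a large dark drum at (550,230) lies on the gripper's +y side, so I'll check its clearance first.

```bash
python3 - <<'E'
from h import *
a=load("pics/scene0.npz");b=load("pics/side0.npz");w=load("pics/w2.npz")
np.set_printoptions(precision=3,suppress=True)
# drum top centre: scene ~(507,233), side ~(107,297), wrist ~(548,229)
P=[(507,233),(107,297),(548,229)]
X=tri([a,b,w],P);print(X,[ (proj(c,X)-p) for c,p in zip((a,b,w),P)])
for p in((459,235),(548,145)):print(plane(w,p,X[2]))
from cell import sensors
rel(sensors.get_obs(),(.6424,.1726,.082),125)
E
```

```text
[0.826 0.279 0.078] [array([ 0.584, -1.674]), array([-3.124,  0.944]), array([-9.628,  3.819])]
[0.763 0.233 0.078]
[0.773 0.344 0.078]
shift [  2.    1.  168.9] turn [ 0.     0.001 -0.007]
```

drive_tool(
  moves=[
    {"x": 2,"y": 1,"z": 60,"rx": 0,"ry": 0,"rz": 0,"fingers": 1},
    {"x": 2,"y": 1,"z": 120,"rx": 0,"ry": 0,"rz": 0,"fingers": 1},
    {"x": 2,"y": 1,"z": 155,"rx": 0,"ry": 0,"rz": 0,"fingers": 1},
    {"x": 2,"y": 1,"z": 169,"rx": 0,"ry": 0,"rz": 0,"fingers": 1},
    {"x": 2,"y": 1,"z": 169,"rx": 0,"ry": 0,"rz": 0,"fingers": 1},
  ],
)

```text
time_s: 3.32
tool_pos: [0.6422, 0.1735, 0.0815]
tool_rot: [-180.0, -0.0, 124.7]
force: [0.2, -0.2, 0.0]
grip_width: 0.0003
grasp_force: 0.0
```

```bash
python3 - <<'E'
from h import *
from cell import sensors
o=sensors.get_obs();print(o["tool_pos"],o["tool_rot"],o["force"])
# arc: tab pushed, closed finger back 23 mm off the bar's centre line
piv=np.array([.7366,-.0325]);
R0=Ro.from_euler('xyz',o["tool_rot"],degrees=True)
for th in(125,132,139,146,153,160,166,171,174,176,178,180):
    t=np.radians(th);u=np.array([np.cos(t),np.sin(t)]);n=np.array([np.sin(t),-np.cos(t)])
    P=np.r_[piv+.222*u+.023*n,.082]
    print(th,P.round(3),end=" ");rel(o,P,th)
E
```

```text
[0.64222906 0.17350082 0.08152213] [-1.79973611e+02 -1.47364255e-02  1.24652022e+02] [ 0.24940912 -0.16381041  0.04718631]
125 [0.628 0.163 0.082] shift [ -1.  -17.8  -0.5] turn [-0.    -0.    -0.006]
132 [0.605 0.148 0.082] shift [ -0.  -45.1  -0.5] turn [-0.    -0.    -0.128]
139 [0.584 0.131 0.082] shift [ -2.3 -72.2  -0.4] turn [-0.   -0.   -0.25]
146 [0.565 0.111 0.082] shift [ -8.  -98.9  -0.4] turn [-0.    -0.    -0.373]
153 [0.549 0.089 0.082] shift [ -16.8 -124.7   -0.4] turn [-0.    -0.    -0.495]
160 [0.536 0.065 0.082] shift [ -28.7 -149.2   -0.4] turn [-0.    -0.    -0.617]
166 [0.527 0.044 0.082] shift [ -41.3 -168.9   -0.4] turn [-0.    -0.    -0.722]
171 [0.521 0.025 0.082] shift [ -53.2 -184.2   -0.4] turn [-0.    -0.    -0.809]
174 [0.518 0.014 0.082] shift [ -61.  -192.9   -0.4] turn [-0.    -0.    -0.861]
176 [0.517 0.006 0.082] shift [ -66.5 -198.5   -0.4] turn [-0.    -0.    -0.896]
178 [ 0.516 -0.002  0.082] shift [ -72.1 -203.9   -0.4] turn [-0.    -0.    -0.931]
180 [ 0.515 -0.009  0.082] shift [ -78.  -209.    -0.4] turn [-0.    -0.    -0.966]
```

drive_tool(
  moves=[
    {"x": -1,"y": -18,"z": 0,"rx": 0,"ry": 0,"rz": 0,"fingers": 1},
    {"x": 0,"y": -32,"z": 0,"rx": 0,"ry": 0,"rz": -0.065,"fingers": 1},
    {"x": 0,"y": -45,"z": 0,"rx": 0,"ry": 0,"rz": -0.13,"fingers": 1},
    {"x": -1,"y": -59,"z": 0,"rx": 0,"ry": 0,"rz": -0.19,"fingers": 1},
    {"x": -2,"y": -72,"z": 0,"rx": 0,"ry": 0,"rz": -0.25,"fingers": 1},
    {"x": -5,"y": -86,"z": 0,"rx": 0,"ry": 0,"rz": -0.31,"fingers": 1},
    {"x": -8,"y": -99,"z": 0,"rx": 0,"ry": 0,"rz": -0.37,"fingers": 1},
    {"x": -12,"y": -112,"z": 0,"rx": 0,"ry": 0,"rz": -0.43,"fingers": 1},
    {"x": -17,"y": -125,"z": 0,"rx": 0,"ry": 0,"rz": -0.5,"fingers": 1},
    {"x": -22,"y": -137,"z": 0,"rx": 0,"ry": 0,"rz": -0.56,"fingers": 1},
    {"x": -29,"y": -149,"z": 0,"rx": 0,"ry": 0,"rz": -0.62,"fingers": 1},
    {"x": -35,"y": -159,"z": 0,"rx": 0,"ry": 0,"rz": -0.67,"fingers": 1},
    {"x": -41,"y": -169,"z": 0,"rx": 0,"ry": 0,"rz": -0.72,"fingers": 1},
    {"x": -47,"y": -177,"z": 0,"rx": 0,"ry": 0,"rz": -0.77,"fingers": 1},
    {"x": -53,"y": -184,"z": 0,"rx": 0,"ry": 0,"rz": -0.81,"fingers": 1},
    {"x": -57,"y": -189,"z": 0,"rx": 0,"ry": 0,"rz": -0.84,"fingers": 1},
    {"x": -61,"y": -193,"z": 0,"rx": 0,"ry": 0,"rz": -0.86,"fingers": 1},
    {"x": -64,"y": -196,"z": 0,"rx": 0,"ry": 0,"rz": -0.88,"fingers": 1},
    {"x": -64,"y": -196,"z": 0,"rx": 0,"ry": 0,"rz": -0.88,"fingers": 1},
  ],
)

```text
time_s: 5.7
tool_pos: [0.5178, 0.009, 0.082]
tool_rot: [-180.0, 0.1, 175.1]
force: [-1.6, 0.1, -0.2]
grip_width: 0.0006
grasp_force: 0.0
```

drive_tool(
  moves=[
    {"x": 0,"y": -2,"z": 0,"rx": 0,"ry": 0,"rz": -0.02,"fingers": 1},
    {"x": 0,"y": -4,"z": 0,"rx": 0,"ry": 0,"rz": -0.03,"fingers": 1},
    {"x": 0,"y": -6,"z": 0,"rx": 0,"ry": 0,"rz": -0.04,"fingers": 1},
  ],
)

```text
time_s: 6.08
tool_pos: [0.5167, 0.0037, 0.0814]
tool_rot: [180.0, -0.0, 177.4]
force: [-0.7, 1.2, 1.1]
grip_width: 0.0005
grasp_force: 0.8
```

drive_tool(
  moves=[
    {"x": 0,"y": -1,"z": 0,"rx": 0,"ry": 0,"rz": 0,"fingers": 1},
    {"x": 0,"y": -2,"z": 0,"rx": 0,"ry": 0,"rz": 0,"fingers": 1},
  ],
)

```text
time_s: 6.32
tool_pos: [0.5165, 0.0016, 0.0814]
tool_rot: [-180.0, -0.0, 177.4]
force: [-1.9, 0.5, 1.1]
grip_width: 0.0001
grasp_force: 0.8
```

drive_tool(
  moves=[
    {"x": 0,"y": -1,"z": 0,"rx": 0,"ry": 0,"rz": 0,"fingers": 1},
    {"x": 0,"y": -2,"z": 0,"rx": 0,"ry": 0,"rz": 0,"fingers": 1},
  ],
)

```text
time_s: 6.58
tool_pos: [0.5164, -0.0005, 0.0813]
tool_rot: [-180.0, -0.0, 177.4]
force: [-0.8, 1.7, 0.2]
grip_width: 0.0005
grasp_force: 0.8
```

drive_tool(
  moves=[
    {"x": 0,"y": -1,"z": 0,"rx": 0,"ry": 0,"rz": 0,"fingers": 1},
    {"x": 0,"y": -2,"z": 0,"rx": 0,"ry": 0,"rz": 0,"fingers": 1},
  ],
)

```text
time_s: 6.82
tool_pos: [0.5166, -0.0025, 0.0814]
tool_rot: [-180.0, -0.0, 177.4]
force: [-1.1, 1.7, 1.0]
grip_width: 0.0002
grasp_force: 0.8
```

drive_tool(
  moves=[
    {"x": 0,"y": -1,"z": 0,"rx": 0,"ry": 0,"rz": 0,"fingers": 1},
    {"x": 0,"y": -2,"z": 0,"rx": 0,"ry": 0,"rz": 0,"fingers": 1},
  ],
)

```text
time_s: 7.08
tool_pos: [0.5165, -0.0045, 0.0815]
tool_rot: [-180.0, -0.0, 177.4]
force: [-1.4, 2.3, -0.5]
grip_width: 0.0005
grasp_force: 0.8
```

drive_tool(
  moves=[
    {"x": 0,"y": -1,"z": 0,"rx": 0,"ry": 0,"rz": 0,"fingers": 1},
    {"x": 0,"y": -2,"z": 0,"rx": 0,"ry": 0,"rz": 0,"fingers": 1},
  ],
)

```text
time_s: 7.32
tool_pos: [0.5164, -0.0064, 0.0815]
tool_rot: [180.0, -0.0, 177.4]
force: [-0.2, 3.4, -0.2]
grip_width: 0.0004
grasp_force: 2.1
```

drive_tool(
  moves=[
    {"x": 0,"y": -1,"z": 0,"rx": 0,"ry": 0,"rz": 0,"fingers": 1},
    {"x": 0,"y": -1,"z": 0,"rx": 0,"ry": 0,"rz": 0,"fingers": 1},
    {"x": 0,"y": -1,"z": 0,"rx": 0,"ry": 0,"rz": 0,"fingers": 1},
  ],
)

```text
time_s: 7.7
tool_pos: [0.5164, -0.0064, 0.0815]
tool_rot: [179.9, 0.0, 177.4]
force: [0.3, 5.5, -0.7]
grip_width: 0.0006
grasp_force: 2.6
```

drive_tool(
  moves=[
    {"x": 0,"y": -1,"z": 0,"rx": 0,"ry": 0,"rz": 0,"fingers": 1},
    {"x": 0,"y": -1,"z": 0,"rx": 0,"ry": 0,"rz": 0,"fingers": 1},
    {"x": 0,"y": -1,"z": 0,"rx": 0,"ry": 0,"rz": 0,"fingers": 1},
  ],
)

```text
time_s: 8.07
tool_pos: [0.5164, -0.0065, 0.0816]
tool_rot: [179.9, 0.0, 177.4]
force: [-0.0, 6.6, -1.4]
grip_width: 0.0006
grasp_force: 3.4
```

drive_tool(
  moves=[
    {"x": 0,"y": -1,"z": 0,"rx": 0,"ry": 0,"rz": 0,"fingers": 1},
    {"x": 0,"y": -1,"z": 0,"rx": 0,"ry": 0,"rz": 0,"fingers": 1},
    {"x": 0,"y": -1,"z": 0,"rx": 0,"ry": 0,"rz": 0,"fingers": 1},
  ],
)

```text
time_s: 8.45
tool_pos: [0.5164, -0.0065, 0.0816]
tool_rot: [179.8, 0.0, 177.5]
force: [-1.0, 9.0, -1.6]
grip_width: 0.0001
grasp_force: 4.3
```

Force climbed to 9 N with no motion, so the arm is against its stop. I'll back off, rise, and look at the cap.

drive_tool(
  moves=[
    {"x": 0,"y": 15,"z": 0,"rx": 0,"ry": 0,"rz": 0,"fingers": 1},
    {"x": 5,"y": 30,"z": 0,"rx": 0,"ry": 0,"rz": 0,"fingers": 0},
    {"x": 5,"y": 30,"z": -60,"rx": 0,"ry": 0,"rz": 0,"fingers": -1},
    {"x": 5,"y": 30,"z": -120,"rx": 0,"ry": 0,"rz": 0,"fingers": -1},
    {"x": -30,"y": 0,"z": -170,"rx": 0,"ry": 0,"rz": 0,"fingers": -1},
    {"x": -70,"y": -19,"z": -170,"rx": 0,"ry": 0,"rz": 0,"fingers": -1},
    {"x": -70,"y": -19,"z": -170,"rx": 0,"ry": 0,"rz": 0,"fingers": -1},
    {"x": -70,"y": -19,"z": -170,"rx": 0,"ry": 0,"rz": 0,"fingers": -1},
  ],
)

```text
time_s: 9.45
tool_pos: [0.5847, -0.0305, 0.251]
tool_rot: [180.0, -0.1, 177.4]
force: [0.0, -0.7, -0.0]
grip_width: 0.0625
grasp_force: 0.0
```

```bash
python3 - <<'E'
from h import *
from cell import sensors,vision
o=sensors.get_obs();print({k:np.round(o[k],3) for k in("qpos","tool_pos","tool_rot","grip_width")})
for n in("wrist","scene","side"):
    c=vision.read_camera(n);np.savez(f"pics/{n}3.npz",**c)
    if n=="wrist":cv2.imwrite("pics/w3.png",c["image"][:,:,::-1])
    for X in((.5667,-.0257,.136),(.5147,-.0236,.085),(.6717,-.030,.104)):print(n,proj(c,X).round(0))
E
```

```text
{'qpos': array([ 49.413,  19.019, -60.259,  89.309,  16.579,  81.431,  75.437]), 'tool_pos': array([ 0.585, -0.03 ,  0.251]), 'tool_rot': array([ 1.79969e+02, -8.30000e-02,  1.77440e+02]), 'grip_width': np.float64(0.062)}
wrist [326. 214.]
wrist [325. 144.]
wrist [326. 312.]
scene [333. 231.]
scene [316. 236.]
scene [370. 267.]
side [293. 232.]
side [314. 259.]
side [254. 227.]
```

View pics/w3.png

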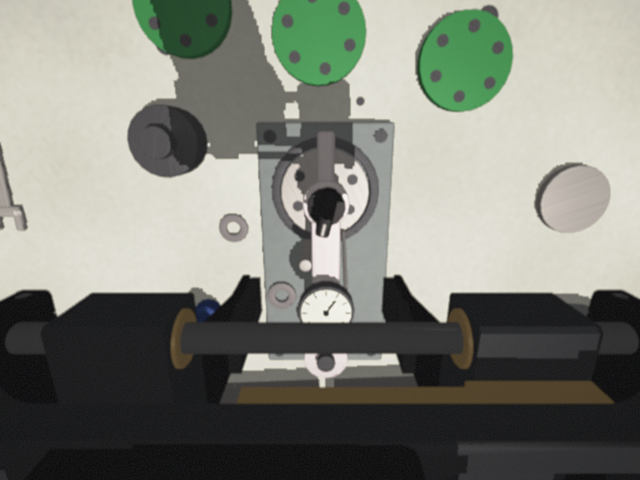

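The wrist view shows the arm lying along the fixture against the pin (305,262), the cap at (326,205) over the plate, and the dial at (326,305). I'll enlarge the cap to get its grip angle.

```bash
python3 - <<'E'
from h import *
o=[]
for n,(u,v),h in(("wrist",(326,212),32),("scene",(333,238),24),("side",(293,238),24)):
    i=np.load(f"pics/{n}3.npz")["image"][v-h:v+h,u-h:u+h,::-1]
    i=np.clip(i.astype(float)*2.5,0,255).astype(np.uint8)
    o.append(cv2.resize(i,(266,266),interpolation=cv2.INTER_CUBIC))
cv2.imwrite("pics/crop3.png",np.hstack(o))
E
```

```text
(no output)
```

View pics/crop3.png

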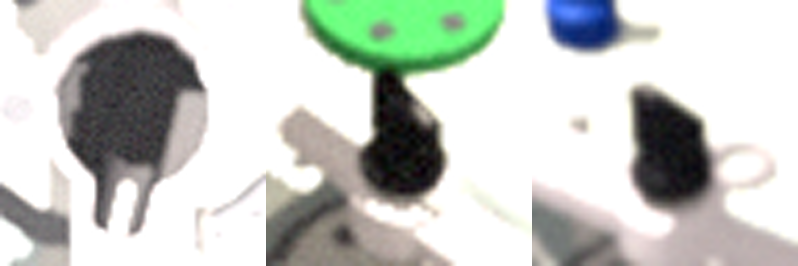

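```bash
python3 - <<'E'
from h import *
np.set_printoptions(precision=4,suppress=True)
a,b,w=[load(f"pics/{n}3.npz") for n in("scene","side","wrist")]
for c,p,q in((a,(330.5,227),(340,235.3)),(b,(288.5,230.6),(299.3,236.6)),):
    P,Q=plane(c,p,.136),plane(c,q,.136);d=Q-P;print(P,Q,(P+Q)/2,np.hypot(*d[:2]),np.degrees(np.arctan2(d[1],d[0])))
print("wrist end",plane(w,(323.8,236.3),.136))
# flange centre in wrist: mask of dark around; head circle
print("flange",plane(w,(294+131/4.16,180+107/4.16),.104))
# dial centre, head, from wrist
g=cv2.cvtColor(w["image"],cv2.COLOR_RGB2GRAY)
print("dial",plane(w,(326.5,306),.104))
img=w["image"].astype(int).sum(2)
for v in range(186,242,3):
    r=img[v,300:350];k=np.where(r<110)[0];print(v,(k.min()+300,k.max()+300) if len(k) else None,r[8:42:2].tolist())
E
```

```text
[ 0.5557 -0.0206  0.136 ] [ 0.5867 -0.0262  0.136 ] [ 0.5712 -0.0234  0.136 ] 0.03148535655609077 -10.162907795332947
[ 0.5774 -0.0252  0.136 ] [ 0.5471 -0.0198  0.136 ] [ 0.5623 -0.0225  0.136 ] 0.0307489981567578 169.80820539566815
wrist end [ 0.5851 -0.0283  0.136 ]
flange [ 0.5666 -0.0258  0.104 ]
dial [ 0.6651 -0.0288  0.104 ]
186 None [277, 291, 323, 340, 341, 341, 344, 339, 327, 291, 284, 320, 330, 343, 344, 335, 307]
189 (np.int64(323), np.int64(332)) [307, 332, 332, 332, 294, 205, 148, 123, 91, 70, 73, 64, 100, 149, 261, 333, 330]
192 (np.int64(316), np.int64(336)) [360, 331, 288, 175, 84, 67, 75, 72, 76, 70, 70, 62, 70, 72, 85, 205, 313]
195 (np.int64(315), np.int64(339)) [333, 270, 164, 149, 85, 85, 79, 68, 71, 75, 72, 79, 73, 69, 70, 62, 123]
198 (np.int64(314), np.int64(340)) [274, 172, 179, 90, 71, 70, 74, 63, 73, 69, 75, 79, 68, 77, 69, 71, 73]
201 (np.int64(314), np.int64(337)) [193, 196, 175, 82, 88, 70, 74, 82, 76, 53, 83, 76, 77, 68, 98, 130, 126]
204 (np.int64(314), np.int64(335)) [203, 193, 180, 78, 75, 83, 75, 66, 91, 74, 86, 80, 74, 83, 149, 232, 234]
207 (np.i
[... 588 characters left out ...]
 318, 550, 502, 213, 71, 132, 161, 198, 204, 212, 165, 159, 249, 360, 583, 637]
225 (np.int64(318), np.int64(318)) [269, 271, 607, 699, 335, 80, 141, 328, 590, 350, 189, 194, 583, 706, 717, 704, 629]
228 None [269, 275, 602, 690, 291, 114, 164, 465, 617, 269, 162, 400, 712, 715, 718, 704, 520]
231 (np.int64(317), np.int64(317)) [207, 252, 597, 677, 233, 131, 219, 590, 502, 204, 177, 586, 715, 714, 717, 708, 401]
234 None [141, 188, 583, 688, 376, 152, 321, 623, 365, 166, 275, 701, 710, 712, 715, 706, 395]
237 None [144, 186, 575, 700, 701, 679, 634, 565, 460, 475, 665, 714, 707, 712, 715, 704, 415]
240 None [224, 235, 571, 698, 699, 702, 703, 705, 710, 710, 710, 711, 706, 711, 715, 703, 447]
```

```bash
python3 - <<'E'
from h import *
from cell import sensors
o=sensors.get_obs();print(o["tool_pos"],o["grip_width"]);rel(o,(.5667,-.026,.117),170)
E
```

```text
[ 0.58453775 -0.03037741  0.25170087] 0.07443743878921819
shift [ 18.    3.8 134.7] turn [-0.001  0.     0.131]
```

drive_tool(
  moves=[
    {"x": 18,"y": 4,"z": 0,"rx": 0,"ry": 0,"rz": 0.13,"fingers": -1},
    {"x": 18,"y": 4,"z": 40,"rx": 0,"ry": 0,"rz": 0.13,"fingers": -1},
    {"x": 18,"y": 4,"z": 80,"rx": 0,"ry": 0,"rz": 0.13,"fingers": -1},
    {"x": 18,"y": 4,"z": 110,"rx": 0,"ry": 0,"rz": 0.13,"fingers": -1},
    {"x": 18,"y": 4,"z": 128,"rx": 0,"ry": 0,"rz": 0.13,"fingers": -1},
    {"x": 18,"y": 4,"z": 135,"rx": 0,"ry": 0,"rz": 0.13,"fingers": -1},
    {"x": 18,"y": 4,"z": 135,"rx": 0,"ry": 0,"rz": 0.13,"fingers": -1},
  ],
)

```text
time_s: 10.48
tool_pos: [0.5678, -0.0266, 0.1171]
tool_rot: [-180.0, 0.0, 169.9]
force: [0.2, -0.2, 0.5]
grip_width: 0.087
grasp_force: 0.0
```

drive_tool(
  moves=[
    {"x": 0,"y": 0,"z": 0,"rx": 0,"ry": 0,"rz": 0,"fingers": 1},
    {"x": 0,"y": 0,"z": 0,"rx": 0,"ry": 0,"rz": 0,"fingers": 1},
    {"x": 0,"y": 0,"z": 0,"rx": 0,"ry": 0,"rz": 0,"fingers": 1},
    {"x": 0,"y": 0,"z": 0,"rx": 0,"ry": 0,"rz": 0,"fingers": 1},
    {"x": 0,"y": 0,"z": 0,"rx": 0,"ry": 0,"rz": 0,"fingers": 1},
    {"x": 0,"y": 0,"z": 0,"rx": 0,"ry": 0,"rz": 0,"fingers": 1},
    {"x": 0,"y": 0,"z": 0,"rx": 0,"ry": 0,"rz": 0,"fingers": 1},
    {"x": 0,"y": 0,"z": 0,"rx": 0,"ry": 0,"rz": 0,"fingers": 1},
  ],
  force=45,
)

```text
time_s: 11.48
tool_pos: [0.5676, -0.0267, 0.1165]
tool_rot: [180.0, -0.0, 169.9]
force: [0.3, 3.0, 0.1]
grip_width: 0.0152
grasp_force: 2.0
```

```bash
cat > s.py <<'E'
from h import *
from cell import sensors
np.set_printoptions(precision=4,suppress=True)
o=sensors.get_obs()
print(o["time_s"],"pos",o["tool_pos"],"yaw",o["tool_rot"].round(2),"F",o["force"].round(2),"T",o["wrist_torque"].round(3),"j7",o["qpos"][6].round(1),"w",round(o["grip_width"],4),round(o["grasp_force"],1))
E
python3 s.py
```

```text
11.475 pos [ 0.5676 -0.0267  0.1165] yaw [179.99  -0.01 169.93] F [0.26 3.03 0.07] T [ 0.941 -0.118 -0.058] j7 64.4 w 0.0152 2.0
```

drive_tool(
  moves=[
    {"x": 0,"y": 0,"z": 0,"rx": 0,"ry": 0,"rz": 0,"fingers": 1},
    {"x": 0,"y": 0,"z": 0,"rx": 0,"ry": 0,"rz": 0,"fingers": 1},
    {"x": 0,"y": 0,"z": 0,"rx": 0,"ry": 0,"rz": 0,"fingers": 1},
    {"x": 0,"y": 0,"z": 0,"rx": 0,"ry": 0,"rz": 0,"fingers": 1},
  ],
)

```text
time_s: 11.98
tool_pos: [0.5676, -0.0258, 0.1166]
tool_rot: [179.9, -0.0, 170.0]
force: [0.7, 3.3, -0.8]
grip_width: 0.0118
grasp_force: 45.0
```

```bash
python3 s.py
```

```text
11.975 pos [ 0.5676 -0.0258  0.1166] yaw [179.93  -0.   169.96] F [ 0.68  3.32 -0.8 ] T [ 1.21  -0.207 -0.19 ] j7 64.4 w 0.0118 45.0
```

drive_tool(
  moves=[
    {"x": 0,"y": 0,"z": 0,"rx": 0,"ry": 0,"rz": 0.06,"fingers": 1},
    {"x": 0,"y": 0,"z": 0,"rx": 0,"ry": 0,"rz": 0.12,"fingers": 1},
    {"x": 0,"y": 0,"z": 0,"rx": 0,"ry": 0,"rz": 0.18,"fingers": 1},
    {"x": 0,"y": 0,"z": 0,"rx": 0,"ry": 0,"rz": 0.24,"fingers": 1},
    {"x": 0,"y": 0,"z": 0,"rx": 0,"ry": 0,"rz": 0.3,"fingers": 1},
  ],
)

```text
time_s: 12.6
tool_pos: [0.5676, -0.0254, 0.1166]
tool_rot: [179.9, -0.0, 152.7]
force: [0.4, 4.7, -0.3]
grip_width: 0.0117
grasp_force: 45.0
```

```bash
python3 s.py
```

```text
12.6 pos [ 0.5676 -0.0254  0.1166] yaw [179.93  -0.02 152.75] F [ 0.43  4.75 -0.3 ] T [ 1.26  -0.221  0.23 ] j7 48.6 w 0.0117 45.0
```

drive_tool(
  moves=[
    {"x": 0,"y": 0,"z": 0,"rx": 0,"ry": 0,"rz": 0.06,"fingers": 1},
    {"x": 0,"y": 0,"z": 0,"rx": 0,"ry": 0,"rz": 0.12,"fingers": 1},
    {"x": 0,"y": 0,"z": 0,"rx": 0,"ry": 0,"rz": 0.18,"fingers": 1},
    {"x": 0,"y": 0,"z": 0,"rx": 0,"ry": 0,"rz": 0.24,"fingers": 1},
    {"x": 0,"y": 0,"z": 0,"rx": 0,"ry": 0,"rz": 0.3,"fingers": 1},
  ],
)

```text
time_s: 13.22
tool_pos: [0.5678, -0.0251, 0.1166]
tool_rot: [179.9, -0.0, 135.6]
force: [0.6, 5.5, -0.4]
grip_width: 0.0115
grasp_force: 45.0
```

```bash
python3 s.py
```

```text
13.225 pos [ 0.5678 -0.0251  0.1166] yaw [179.9   -0.04 135.57] F [ 0.57  5.47 -0.38] T [ 1.399 -0.361  0.245] j7 32.6 w 0.0115 45.0
```

drive_tool(
  moves=[
    {"x": 0,"y": 0,"z": 0,"rx": 0,"ry": 0,"rz": 0.05,"fingers": 1},
    {"x": 0,"y": 0,"z": 0,"rx": 0,"ry": 0,"rz": 0.1,"fingers": 1},
    {"x": 0,"y": 0,"z": 0,"rx": 0,"ry": 0,"rz": 0.15,"fingers": 1},
  ],
)

```text
time_s: 13.6
tool_pos: [0.5679, -0.0249, 0.1166]
tool_rot: [179.9, -0.1, 127.0]
force: [0.9, 5.9, -1.2]
grip_width: 0.0115
grasp_force: 45.0
```

```bash
python3 s.py
```

```text
13.6 pos [ 0.5679 -0.0249  0.1166] yaw [179.89  -0.06 127.  ] F [ 0.94  5.95 -1.22] T [ 1.393 -0.513  0.221] j7 24.6 w 0.0115 45.0
```

drive_tool(
  moves=[
    {"x": 0,"y": 0,"z": 0,"rx": 0,"ry": 0,"rz": 0.05,"fingers": 1},
    {"x": 0,"y": 0,"z": 0,"rx": 0,"ry": 0,"rz": 0.1,"fingers": 1},
    {"x": 0,"y": 0,"z": 0,"rx": 0,"ry": 0,"rz": 0.15,"fingers": 1},
  ],
)

```text
time_s: 13.98
tool_pos: [0.5681, -0.0249, 0.1166]
tool_rot: [179.9, -0.1, 118.4]
force: [3.3, 5.5, -2.6]
grip_width: 0.0123
grasp_force: 45.0
```

```bash
python3 s.py
```

```text
13.975 pos [ 0.5681 -0.0249  0.1166] yaw [179.87  -0.07 118.41] F [ 3.32  5.46 -2.65] T [ 1.416 -0.541  0.2  ] j7 16.5 w 0.0123 45.0
```

drive_tool(
  moves=[
    {"x": 0,"y": 0,"z": 0,"rx": 0,"ry": 0,"rz": 0.05,"fingers": 1},
    {"x": 0,"y": 0,"z": 0,"rx": 0,"ry": 0,"rz": 0.1,"fingers": 1},
    {"x": 0,"y": 0,"z": 0,"rx": 0,"ry": 0,"rz": 0.15,"fingers": 1},
  ],
)

```text
time_s: 14.35
tool_pos: [0.5683, -0.0248, 0.1166]
tool_rot: [179.9, -0.1, 109.8]
force: [2.5, 5.9, -2.7]
grip_width: 0.0121
grasp_force: 45.0
```

```bash
python3 s.py
```

```text
14.35 pos [ 0.5683 -0.0248  0.1166] yaw [179.86  -0.09 109.82] F [ 2.45  5.92 -2.68] T [ 1.425 -0.659  0.17 ] j7 8.4 w 0.0121 45.0
```

drive_tool(
  moves=[
    {"x": 0,"y": 0,"z": 0,"rx": 0,"ry": 0,"rz": 0.05,"fingers": 1},
    {"x": 0,"y": 0,"z": 0,"rx": 0,"ry": 0,"rz": 0.1,"fingers": 1},
    {"x": 0,"y": 0,"z": 0,"rx": 0,"ry": 0,"rz": 0.15,"fingers": 1},
  ],
)

```text
time_s: 14.72
tool_pos: [0.5685, -0.0247, 0.1166]
tool_rot: [179.9, -0.1, 101.2]
force: [3.2, 6.7, -2.1]
grip_width: 0.0119
grasp_force: 45.0
```

```bash
python3 s.py
```

```text
14.725 pos [ 0.5685 -0.0247  0.1166] yaw [179.85  -0.1  101.23] F [ 3.17  6.69 -2.08] T [ 1.482 -0.798  0.202] j7 0.3 w 0.0119 45.0
```

drive_tool(
  moves=[
    {"x": 0,"y": 0,"z": 0,"rx": 0,"ry": 0,"rz": 0.05,"fingers": 1},
    {"x": 0,"y": 0,"z": 0,"rx": 0,"ry": 0,"rz": 0.1,"fingers": 1},
    {"x": 0,"y": 0,"z": 0,"rx": 0,"ry": 0,"rz": 0.15,"fingers": 1},
  ],
)

```text
time_s: 15.1
tool_pos: [0.5687, -0.0247, 0.1166]
tool_rot: [179.8, -0.1, 92.6]
force: [3.5, 5.9, -3.2]
grip_width: 0.0119
grasp_force: 45.0
```

```bash
python3 s.py
```

```text
15.1 pos [ 0.5687 -0.0247  0.1166] yaw [179.85  -0.13  92.63] F [ 3.46  5.93 -3.16] T [ 1.459 -0.887  0.122] j7 -7.8 w 0.0119 45.0
```

drive_tool(
  moves=[
    {"x": 0,"y": 0,"z": 0,"rx": 0,"ry": 0,"rz": 0.05,"fingers": 1},
    {"x": 0,"y": 0,"z": 0,"rx": 0,"ry": 0,"rz": 0.1,"fingers": 1},
    {"x": 0,"y": 0,"z": 0,"rx": 0,"ry": 0,"rz": 0.15,"fingers": 1},
  ],
)

```text
time_s: 15.48
tool_pos: [0.5688, -0.0247, 0.1166]
tool_rot: [179.8, -0.2, 84.0]
force: [3.6, 6.1, -2.1]
grip_width: 0.0114
grasp_force: 45.0
```

```bash
python3 s.py
```

```text
15.475 pos [ 0.5688 -0.0247  0.1166] yaw [179.85  -0.16  84.04] F [ 3.64  6.08 -2.09] T [ 1.471 -0.991  0.167] j7 -16.0 w 0.0114 45.0
```

drive_tool(
  moves=[
    {"x": 0,"y": 0,"z": 0,"rx": 0,"ry": 0,"rz": 0.05,"fingers": 1},
    {"x": 0,"y": 0,"z": 0,"rx": 0,"ry": 0,"rz": 0.1,"fingers": 1},
    {"x": 0,"y": 0,"z": 0,"rx": 0,"ry": 0,"rz": 0.15,"fingers": 1},
  ],
)

```text
time_s: 15.85
tool_pos: [0.569, -0.0248, 0.1167]
tool_rot: [179.8, -0.2, 75.4]
force: [4.8, 4.8, -3.4]
grip_width: 0.0121
grasp_force: 45.0
```

```bash
python3 s.py
```

```text
15.85 pos [ 0.569  -0.0248  0.1167] yaw [179.84  -0.17  75.44] F [ 4.78  4.83 -3.43] T [ 1.258 -1.125  0.181] j7 -24.2 w 0.0121 45.0
```

drive_tool(
  moves=[
    {"x": 0,"y": 0,"z": 0,"rx": 0,"ry": 0,"rz": 0.05,"fingers": 1},
    {"x": 0,"y": 0,"z": 0,"rx": 0,"ry": 0,"rz": 0.1,"fingers": 1},
    {"x": 0,"y": 0,"z": 0,"rx": 0,"ry": 0,"rz": 0.15,"fingers": 1},
  ],
)

```text
time_s: 16.23
tool_pos: [0.5692, -0.0249, 0.1167]
tool_rot: [179.9, -0.2, 66.8]
force: [4.6, 6.3, -5.1]
grip_width: 0.0117
grasp_force: 45.0
```

```bash
python3 s.py
```

```text
16.225 pos [ 0.5692 -0.0249  0.1167] yaw [179.86  -0.2   66.85] F [ 4.57  6.33 -5.06] T [ 1.341 -1.168  0.225] j7 -32.4 w 0.0117 45.0
```

drive_tool(
  moves=[
    {"x": 0,"y": 0,"z": 0,"rx": 0,"ry": 0,"rz": 0.05,"fingers": 1},
    {"x": 0,"y": 0,"z": 0,"rx": 0,"ry": 0,"rz": 0.1,"fingers": 1},
  ],
)

```text
time_s: 16.48
tool_pos: [0.5693, -0.0249, 0.1167]
tool_rot: [179.9, -0.2, 61.1]
force: [5.5, 6.3, -4.0]
grip_width: 0.0114
grasp_force: 45.0
```

```bash
python3 s.py
```

```text
16.475 pos [ 0.5693 -0.0249  0.1167] yaw [179.86  -0.22  61.11] F [ 5.5   6.31 -3.98] T [ 1.339 -1.227  0.222] j7 -37.8 w 0.0114 45.0
```

drive_tool(
  moves=[
    {"x": 0,"y": 0,"z": 0,"rx": 0,"ry": 0,"rz": 0.05,"fingers": 1},
    {"x": 0,"y": 0,"z": 0,"rx": 0,"ry": 0,"rz": 0.1,"fingers": 1},
  ],
)

```text
time_s: 16.73
tool_pos: [0.5694, -0.025, 0.1167]
tool_rot: [179.9, -0.2, 55.4]
force: [5.2, 5.8, -4.6]
grip_width: 0.0117
grasp_force: 45.0
```

```bash
python3 s.py
```

```text
16.725 pos [ 0.5694 -0.025   0.1167] yaw [179.87  -0.23  55.38] F [ 5.24  5.81 -4.58] T [ 1.306 -1.332  0.204] j7 -43.3 w 0.0117 45.0
```

Still on the free-running torque plateau (~0.2 N m) at 2.0 rad.

drive_tool(
  moves=[
    {"x": 0,"y": 0,"z": 0,"rx": 0,"ry": 0,"rz": 0.05,"fingers": 1},
    {"x": 0,"y": 0,"z": 0,"rx": 0,"ry": 0,"rz": 0.1,"fingers": 1},
  ],
)

```text
time_s: 16.98
tool_pos: [0.5695, -0.025, 0.1167]
tool_rot: [179.9, -0.3, 49.7]
force: [5.8, 5.3, -4.5]
grip_width: 0.0119
grasp_force: 45.0
```

```bash
python3 s.py
```

```text
16.975 pos [ 0.5695 -0.025   0.1167] yaw [179.88  -0.25  49.65] F [ 5.79  5.29 -4.47] T [ 1.281 -1.356  0.241] j7 -48.8 w 0.0119 45.0
```

drive_tool(
  moves=[
    {"x": 0,"y": 0,"z": 0,"rx": 0,"ry": 0,"rz": 0.05,"fingers": 1},
    {"x": 0,"y": 0,"z": 0,"rx": 0,"ry": 0,"rz": 0.1,"fingers": 1},
  ],
)

```text
time_s: 17.23
tool_pos: [0.5696, -0.0252, 0.1167]
tool_rot: [179.9, -0.3, 43.9]
force: [6.1, 5.8, -5.3]
grip_width: 0.0116
grasp_force: 45.0
```

```bash
python3 s.py
```

```text
17.225 pos [ 0.5696 -0.0252  0.1167] yaw [179.9   -0.26  43.92] F [ 6.15  5.82 -5.35] T [ 1.248 -1.408  0.147] j7 -54.3 w 0.0116 45.0
```

drive_tool(
  moves=[
    {"x": 0,"y": 0,"z": 0,"rx": 0,"ry": 0,"rz": 0.05,"fingers": 1},
    {"x": 0,"y": 0,"z": 0,"rx": 0,"ry": 0,"rz": 0.1,"fingers": 1},
  ],
)

```text
time_s: 17.48
tool_pos: [0.5696, -0.0252, 0.1167]
tool_rot: [179.9, -0.3, 38.2]
force: [7.0, 5.6, -5.9]
grip_width: 0.0115
grasp_force: 45.0
```

```bash
python3 s.py
```

```text
17.475 pos [ 0.5696 -0.0252  0.1167] yaw [179.92  -0.27  38.18] F [ 7.04  5.59 -5.91] T [ 1.224 -1.48   0.191] j7 -59.8 w 0.0115 45.0
```

drive_tool(
  moves=[
    {"x": 0,"y": 0,"z": 0,"rx": 0,"ry": 0,"rz": 0.05,"fingers": 1},
    {"x": 0,"y": 0,"z": 0,"rx": 0,"ry": 0,"rz": 0.1,"fingers": 1},
  ],
)

```text
time_s: 17.73
tool_pos: [0.5697, -0.0253, 0.1167]
tool_rot: [179.9, -0.3, 32.5]
force: [6.8, 4.9, -5.2]
grip_width: 0.0117
grasp_force: 45.0
```

```bash
python3 s.py
```

```text
17.725 pos [ 0.5697 -0.0253  0.1167] yaw [179.93  -0.28  32.45] F [ 6.84  4.94 -5.22] T [ 1.212 -1.508  0.198] j7 -65.3 w 0.0117 45.0
```

drive_tool(
  moves=[
    {"x": 0,"y": 0,"z": 0,"rx": 0,"ry": 0,"rz": 0.05,"fingers": 1},
    {"x": 0,"y": 0,"z": 0,"rx": 0,"ry": 0,"rz": 0.1,"fingers": 1},
  ],
)

```text
time_s: 17.98
tool_pos: [0.5698, -0.0255, 0.1167]
tool_rot: [180.0, -0.3, 26.7]
force: [7.0, 4.7, -5.2]
grip_width: 0.0117
grasp_force: 45.0
```

```bash
python3 s.py
```

```text
17.975 pos [ 0.5698 -0.0255  0.1167] yaw [179.95  -0.29  26.72] F [ 6.96  4.72 -5.24] T [ 1.153 -1.493  0.124] j7 -70.8 w 0.0117 45.0
```

drive_tool(
  moves=[
    {"x": 0,"y": 0,"z": 0,"rx": 0,"ry": 0,"rz": 0.05,"fingers": 1},
    {"x": 0,"y": 0,"z": 0,"rx": 0,"ry": 0,"rz": 0.1,"fingers": 1},
  ],
)

```text
time_s: 18.23
tool_pos: [0.5698, -0.0255, 0.1167]
tool_rot: [180.0, -0.3, 21.0]
force: [6.8, 4.3, -5.7]
grip_width: 0.0115
grasp_force: 45.0
```

```bash
python3 s.py
```

```text
18.225 pos [ 0.5698 -0.0255  0.1167] yaw [179.97  -0.3   20.98] F [ 6.77  4.26 -5.67] T [ 1.116 -1.569  0.199] j7 -76.3 w 0.0115 45.0
```

drive_tool(
  moves=[
    {"x": 0,"y": 0,"z": 0,"rx": 0,"ry": 0,"rz": 0.05,"fingers": 1},
    {"x": 0,"y": 0,"z": 0,"rx": 0,"ry": 0,"rz": 0.1,"fingers": 1},
  ],
)

```text
time_s: 18.48
tool_pos: [0.5699, -0.0257, 0.1167]
tool_rot: [180.0, -0.3, 15.2]
force: [6.3, 4.1, -5.7]
grip_width: 0.0121
grasp_force: 45.0
```

```bash
python3 s.py; python3 - <<'E'
from h import *
from cell import vision
o=[]
for n in("scene","side"):
    c=vision.read_camera(n);u,v=proj(c,(.567,-.025,.06)).astype(int)
    i=c["image"][v-40:v+40,u-40:u+40,::-1];o.append(cv2.resize(np.clip(i.astype(float)*2,0,255).astype(np.uint8),(400,400),interpolation=cv2.INTER_CUBIC))
cv2.imwrite("pics/foot.png",np.hstack(o))
E
```

```text
18.475 pos [ 0.5699 -0.0257  0.1167] yaw [179.99  -0.3   15.25] F [ 6.34  4.15 -5.73] T [ 1.056 -1.552  0.215] j7 -81.9 w 0.0121 45.0
```

View pics/foot.png

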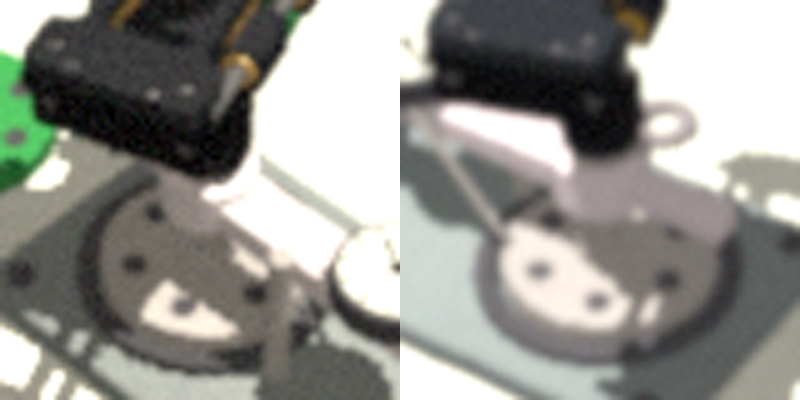

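The view shows the head over the plate with the foot hidden behind the head (left (190,200), right (600,190)). It gives no verdict on contact, so I'll go on by torque.

drive_tool(
  moves=[
    {"x": 0,"y": 0,"z": 0,"rx": 0,"ry": 0,"rz": 0.05,"fingers": 1},
    {"x": 0,"y": 0,"z": 0,"rx": 0,"ry": 0,"rz": 0.1,"fingers": 1},
  ],
)

```text
time_s: 18.82
tool_pos: [0.5699, -0.0258, 0.1168]
tool_rot: [-180.0, -0.3, 9.5]
force: [6.6, 4.7, -4.8]
grip_width: 0.0119
grasp_force: 45.0
```

```bash
python3 s.py
```

```text
18.825 pos [ 0.5699 -0.0258  0.1168] yaw [-179.99   -0.3     9.53] F [ 6.56  4.73 -4.79] T [ 1.036 -1.469  0.267] j7 -87.4 w 0.0119 45.0
```

drive_tool(
  moves=[
    {"x": 0,"y": 0,"z": 0,"rx": 0,"ry": 0,"rz": 0.05,"fingers": 1},
    {"x": 0,"y": 0,"z": 0,"rx": 0,"ry": 0,"rz": 0.1,"fingers": 1},
  ],
)

```text
time_s: 19.08
tool_pos: [0.5699, -0.0259, 0.1169]
tool_rot: [-180.0, -0.3, 3.8]
force: [6.9, 3.6, -4.6]
grip_width: 0.0114
grasp_force: 45.0
```

```bash
python3 s.py
```

```text
19.075 pos [ 0.5699 -0.0259  0.1169] yaw [-179.98   -0.3     3.82] F [ 6.9  3.6 -4.6] T [ 1.001 -1.446  0.344] j7 -92.9 w 0.0114 45.0
```

drive_tool(
  moves=[
    {"x": 0,"y": 0,"z": 0,"rx": 0,"ry": 0,"rz": 0.04,"fingers": 1},
    {"x": 0,"y": 0,"z": 0,"rx": 0,"ry": 0,"rz": 0.08,"fingers": 1},
  ],
)

```text
time_s: 19.32
tool_pos: [0.5699, -0.026, 0.1169]
tool_rot: [-180.0, -0.3, -0.8]
force: [6.3, 3.8, -4.3]
grip_width: 0.0119
grasp_force: 45.0
```

```bash
python3 s.py
```

```text
19.325 pos [ 0.5699 -0.026   0.1169] yaw [-179.96   -0.3    -0.75] F [ 6.28  3.79 -4.28] T [ 0.966 -1.478  0.375] j7 -97.3 w 0.0119 45.0
```

drive_tool(
  moves=[
    {"x": 0,"y": 0,"z": 0,"rx": 0,"ry": 0,"rz": 0.04,"fingers": 1},
    {"x": 0,"y": 0,"z": 0,"rx": 0,"ry": 0,"rz": 0.08,"fingers": 1},
  ],
)

```text
time_s: 19.58
tool_pos: [0.5699, -0.0261, 0.1169]
tool_rot: [-179.9, -0.3, -5.3]
force: [6.7, 4.4, -4.4]
grip_width: 0.012
grasp_force: 45.0
```

```bash
python3 s.py
```

```text
19.575 pos [ 0.5699 -0.0261  0.1169] yaw [-179.95   -0.3    -5.34] F [ 6.7   4.44 -4.42] T [ 0.817 -1.511  0.313] j7 -101.7 w 0.012 45.0
```

drive_tool(
  moves=[
    {"x": 0,"y": 0,"z": 0,"rx": 0,"ry": 0,"rz": 0.03,"fingers": 1},
    {"x": 0,"y": 0,"z": 0,"rx": 0,"ry": 0,"rz": 0.06,"fingers": 1},
  ],
)

```text
time_s: 19.82
tool_pos: [0.5699, -0.0261, 0.1169]
tool_rot: [-179.9, -0.3, -8.8]
force: [6.6, 3.2, -4.5]
grip_width: 0.0116
grasp_force: 45.0
```

```bash
python3 s.py
```

```text
19.825 pos [ 0.5699 -0.0261  0.1169] yaw [-179.93   -0.3    -8.76] F [ 6.61  3.24 -4.47] T [ 0.907 -1.454  0.387] j7 -105.0 w 0.0116 45.0
```

The torque has levelled off near 0.36 N m (0.344, 0.375, 0.313, 0.387), so the clutch has given. I'll hold briefly, release and rise.

drive_tool(
  moves=[
    {"x": 0,"y": 0,"z": 0,"rx": 0,"ry": 0,"rz": 0,"fingers": 1},
    {"x": 0,"y": 0,"z": 0,"rx": 0,"ry": 0,"rz": 0,"fingers": 1},
    {"x": 0,"y": 0,"z": 0,"rx": 0,"ry": 0,"rz": 0,"fingers": -1},
    {"x": 0,"y": 0,"z": 0,"rx": 0,"ry": 0,"rz": 0,"fingers": -1},
    {"x": 0,"y": 0,"z": 0,"rx": 0,"ry": 0,"rz": 0,"fingers": -1},
    {"x": 0,"y": 0,"z": 0,"rx": 0,"ry": 0,"rz": 0,"fingers": -1},
    {"x": 0,"y": 0,"z": 0,"rx": 0,"ry": 0,"rz": 0,"fingers": -1},
    {"x": 0,"y": 0,"z": 0,"rx": 0,"ry": 0,"rz": 0,"fingers": -1},
  ],
)

```text
time_s: 20.82
tool_pos: [0.5675, -0.0269, 0.1165]
tool_rot: [180.0, 0.0, -8.8]
force: [-0.6, 0.1, 0.5]
grip_width: 0.0637
grasp_force: 0.0
```

drive_tool(
  moves=[
    {"x": 0,"y": 0,"z": -20,"rx": 0,"ry": 0,"rz": 0,"fingers": -1},
    {"x": 0,"y": 0,"z": -60,"rx": 0,"ry": 0,"rz": 0,"fingers": -1},
    {"x": 0,"y": 0,"z": -110,"rx": 0,"ry": 0,"rz": 0,"fingers": -1},
    {"x": -40,"y": 0,"z": -140,"rx": 0,"ry": 0,"rz": 0,"fingers": -1},
    {"x": -40,"y": 0,"z": -140,"rx": 0,"ry": 0,"rz": 0,"fingers": -1},
    {"x": -40,"y": 0,"z": -140,"rx": 0,"ry": 0,"rz": 0,"fingers": -1},
  ],
)

```text
time_s: 21.58
tool_pos: [0.5281, -0.021, 0.256]
tool_rot: [180.0, -0.0, -8.9]
force: [-1.0, -0.0, -0.3]
grip_width: 0.0869
grasp_force: 0.0
```

```bash
python3 s.py; python3 - <<'E'
from h import *
from cell import vision
c=vision.read_camera("wrist")
for X in((.567,-.0255,.136),(.5147,-.0236,.085),(.6717,-.030,.104)):print(proj(c,X).round(0))
cv2.imwrite("pics/w9.png",c["image"][:,:,::-1])
E
```

```text
21.575 pos [ 0.5281 -0.021   0.256 ] yaw [179.96  -0.    -8.85] F [-1.04 -0.02 -0.32] T [ 0.006 -0.003  0.041] j7 -101.2 w 0.0869 0.0
[319. 185.]
[326. 231.]
[305.  47.]
```

View pics/w9.png

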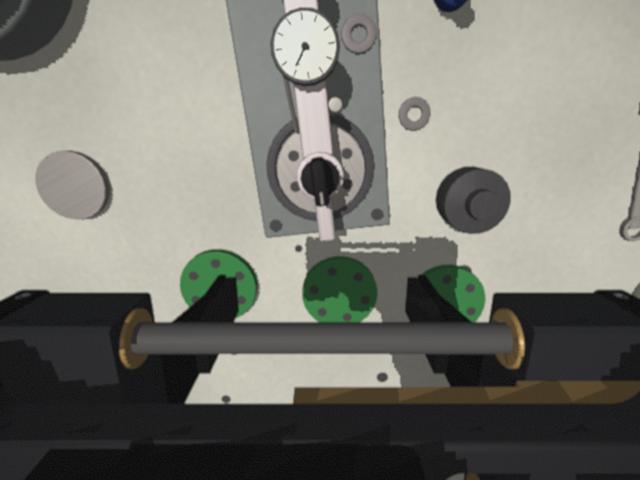

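The last view shows the arm still against the pin (335,103). The dial (305,46), cap (319,180) and tab (326,231) are where predicted, and the gripper is clear.

```bash
python3 -c "
from cell import workorder;print(workorder.sign_off())"
```

```text
the job is handed in; nothing more can be done
None
```

The job is handed in: the arm was swung to its stop and the cap turned until the torque levelled off near 0.36 N m; the gripper has let go, though the foot was hidden from the cameras, so its clamping is inferred from torque and the verdict was not reported.

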